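# Third hand: hold a formed bracket against the sprung backstop for tacking

## Task

Lift the formed steel U-bracket out of the blue die and press one of its ends squarely, legs up and level, inside the yellow frame painted on the backstop's plate, so that the black pointer stands in the green band, and keep it there steadily for at least three seconds. Finish while still holding it there, up off the bench, as a third hand for the welder who will tack it; never drive the backstop to its end stop, and leave the spray can, wooden block, grinding disc and hammer alone.

Things in the scene. Friction and masses are not known exactly. Their poses are not given: they have to be found in the camera images.
- bracket: Loose bent-steel U-bracket, 0.4 kg: 80 mm long (x), 40 wide outside (y), 55 high (z), 5 mm sheet: flat web below, two upright legs along its whole length, open on top and at both (like) ends. Origin: centre of the underside. Starts legs up, sunk 15 mm in the die, legs 40 mm clear of its top; grip across the outsides of the legs (40 mm).
- bracket_mid (a point): The middle of the bracket's bounding box, 27.5 mm above its underside; axes as the bracket's.
- die: Fixed blue forming die, 124 (x) by 100 (y) mm, 30 high, with an open pocket 84 x 44 mm, 15 deep (floor 15 mm above the bench) where the bracket sits, its length along the die's x, 2 mm play all round. Low aluminium feet, 18 mm high, reach 25 mm beyond each x end. Origin: centre of the underside, on the bench.
- fence: Fixed grey housing of the sprung backstop, to the robot's left. Its x is level and points the way to push, from plate to housing; z up. Origin on the bench. Plate face at x = -75 mm at rest; housing 90 mm wide, 75 high, from x = -15 to +85; foot plate 130 wide, 12 high, from x = -35. Nothing stands in front of the plate.
- frame (a point): Centre of the yellow frame (inside 56 wide, 71 high) painted on the sprung plate's face; moves with the plate; axes as the fence's. 67.5 mm above the bench. Plate: 110 wide, 10 thick, from 15 to 110 mm above the bench; frame centred on its width, its sides also ticked yellow on the plate's top edge. Right when bracket_mid is straight in front (40 mm) and level with this point.
- backstop (a joint): How far the sprung plate is pushed in, m: 0 at rest, 0.040 at the end stop. Spring 0.5 N per mm, no preload (friction 0.2 N). The black crossbar over the housing's top is its pointer; the green band runs from 0.012 to 0.028 (about 6 to 14 N), middle 0.020 (10 N); white is too little, red too much.
- spray_can: Bystander: upright plain pale spray can, 52 mm diameter, 150 mm high. Origin: centre of the underside.
- wood_block: Bystander: wooden block 90 x 45 mm, 40 mm high. Origin: centre of the underside.
- disc: Bystander: grinding disc lying flat, 115 mm diameter, 8 mm thick. Origin: centre of the underside.
- hammer: Bystander: hammer lying on the bench, 260 mm long (its x, handle to -x, head at +x), head 90 mm wide, 26 mm high. Origin: middle of its length, underside.
Things that resemble listed ones, but are neither listed nor needed, are in the scene too. Leave any purple or red look-alike of the bracket alone.

How it is judged:
By the outcome, as a careful person would: the job done as asked, in the order asked, and still so for the second after the job is handed in, while the arm keeps its last pose, push and grip.
It also fails if it takes over 45 s, if anything falls off the work surface, if the arm or the gripper's body presses on something with over 40 N, if the wrist force passes 120 N, or if a joint passes its speed limit or range.

## Robot

A 7-joint arm with a two-finger parallel gripper is mounted at the origin on the work surface. World frame = base frame: x ahead of the robot, y to its left, z up, the work surface at z = 0. Lengths are in mm, angles in rad, forces in N, time in s.
With the tool pointing down it reaches from about 400 to 875 mm from the base axis. Payload 4.4 kg.
Tool frame: the origin (TCP) lies on the centre line of the jaws, within the pads' length; the fingertips stand 8 mm ahead of it and the grasp point (between the pads) lies 11 mm behind it; x points along the fingers, z is the direction in which the jaws open and shut, and the axes are right-handed (so a half turn about x gives the same grasp; the last joint's range is limited). The gripper opens to 85 mm and grips with 20 to 120 N. Pads are 22 mm wide; open, the fingers measure 114 mm over their backs; the gripper's body (76 mm by 85 mm) begins 54 mm behind the grasp point. The pads swing forward as they close: fully open they stand 13 mm farther back than shut.
Start: joints at [-1.386, 0.628, 0.038, 1.517, -0.027, 0.996, -0.02], TCP at [161.291, 629.685, 239.313] pointing down, gripper open.
Joint ranges: [-3.06, 3.06], [-0.37, 2.12], [-1.25, 1.32], [0.18, 2.47], [-1.1, 4.24], [0.23, 1.98], [-2.94, 2.94]. Speed limits (rad/s): [2.57, 2.57, 3.14, 3.14, 3.14, 3.14, 3.14].

## Interface

Orientations are given as [roll, pitch, yaw] about the fixed x, y, z axes, in that order (R = Rz(yaw) Ry(pitch) Rx(roll)).
In Python, from cell import ctrl, get_image, camera_params gives the robot as it stands. The module is installed in compiled form; this text tells all that it offers.
- The arm moves only by the shell command python3 -m handwheel 'ROWS'. ROWS is text: rows parted by semicolons, each of 7 numbers parted by spaces: the opening, from -1 (shut) to 1 (fully open), then the shift along the tool's x, y, z in mm, then the turn, a rotation vector about the tool's x, y, z in rad. In form: grip x y z wx wy wz; .... A call has 1 to 10 rows; each row shifts and turns the pose as measured when the row begins, along the tool's axes as they then stand; what a row does not reach is not made up. A row lasts 1/10 s, in which the tool goes at most 50 mm and 8.59 degrees, less where a joint would pass 70% of its speed; a pose out of reach is approached as far as the arm can. A call with a gripper value outside its range is refused whole. The fingers move at their own pace and stop on an object; the grip force is fixed at half the most. Time passes only in rows, so rows that do not move let the fingers close. It gives the time, the measured TCP pose, the force and the opening at its end, in the units of the state.
- ctrl.read_state(): the state, without advancing time (a new reading comes with each control period).
- get_image(name): name is "scene" or "top" or "wrist"; returns the picture (400x640x3 uint8, blue, green, red); there is no depth.
- camera_params(name): a dict with "fx", "fy", "cx", "cy" (pixels), "eye" and "orientation" of the camera in the world. Camera axes: x right, y up, looking along -z (the intrinsics and any distortion apply to the point x, -y, -z); pixel columns grow to the right and rows downward; lengths in mm; the calibration is good to about 2 mm. A picture is of the moment at which its call begins: read the wrist's pose just before it. camera_params takes no time and is no camera call; for the wrist camera it gives the pose at the moment of the call.
- ctrl.finish_job(): hands the job in, once; it reports no verdict.
The state is a dict: "clock": time; "qpos": joint angles; "qd": joint speeds; "tau": joint torques, N m; "eef_pos": TCP position; "tool_rot": TCP orientation; "force": force on the tool from outside, world axes, zero at the start; "torque": the same for the moment, N m; "width": finger opening in mm.
Only numpy, scipy, OpenCV 4.12 (cv2) and the standard library are available. Lean on these libraries where they do the work, as an engineer would, in place of code of your own. Each camera call takes 0.05 s, during which the arm holds its last target.

## Working session

There is one attempt and no reset: what is moved stays moved. The work goes in short steps, Python scripts to look and compute and a shell command to move; the robot and the scene stay as the last step left them, time stands still between calls to the robot, and variables do not carry over. Pictures are saved under pics/ and viewed, and the job is handed in when it is done.

```bash
mkdir -p pics; ls
python3 - <<'E'
from cell import ctrl,get_image,camera_params
import cv2
s=ctrl.read_state();print(s)
for n in("scene","top","wrist"):
    print(n,camera_params(n))
    cv2.imwrite(f"pics/{n}0.png",get_image(n))
E
```

```text
pics
{'clock': 0.0, 'qpos': array([-1.38580103,  0.62933924,  0.03844695,  1.51834125, -0.02701141,
        0.99631832, -0.01999687]), 'qd': array([-0.00145668,  0.00114599,  0.00109361,  0.00040767,  0.00036404,
        0.00211962, -0.00023518]), 'tau': array([ 3.17119157e-04, -5.63402259e+01,  1.22647092e+00, -1.93445045e+01,
        1.10886118e-02,  1.03575361e-02, -3.33823039e-06]), 'eef_pos': array([161.13493503, 629.0896485 , 238.40219464]), 'tool_rot': array([-3.13230618,  1.56890824, -1.81231167]), 'force': array([-0.16283648, -0.0130625 , -0.27364114]), 'torque': array([ 0.00426497, -0.01485785,  0.01182064]), 'width': 85.10078092272673}
scene {'fx': 465.9687999793553, 'fy': 465.9687999793553, 'cx': 325.30751414805053, 'cy': 201.88344506443218, 'eye': array([1127.0545801 ,   13.97025619,  964.85915809]), 'orientation': array([0.56240969, 0.00413152, 1.76784803])}
top {'fx': 397.3185741950287, 'fy': 397.3185741950287, 'cx': 326.41395416714886, 'cy': 200.8118117906579, 'eye': array([ 508.03601845, -102.35449265, 1190.42400668]), 'orientation': array([ 0.07651074,  0.00520685, -1.58570547])}
wrist {'fx': 276.5508374515303, 'fy': 276.5508374515303, 'cx': 320.08595073454575, 'cy': 197.5534667715671, 'eye': array([ 83.85037435, 649.23715147, 373.46375656]), 'orientation': array([-3.16238874e-01,  1.12887554e-03,  1.31971127e+00])}
```

View pics/scene0.png

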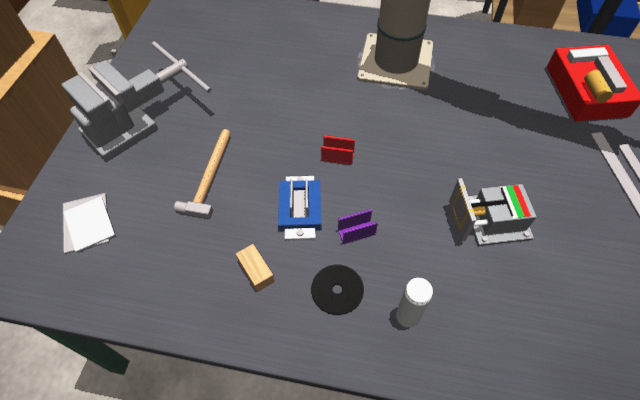

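View pics/top0.png

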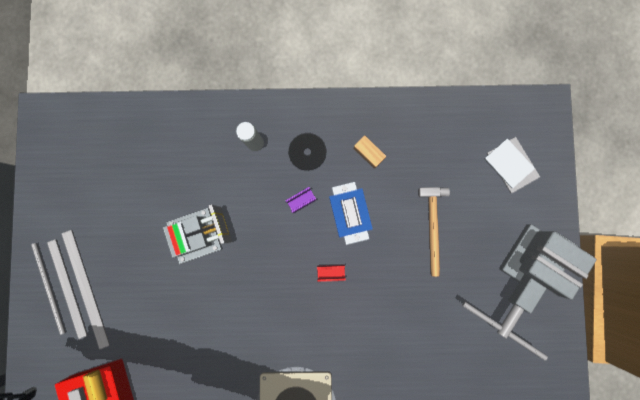

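View pics/wrist0.png

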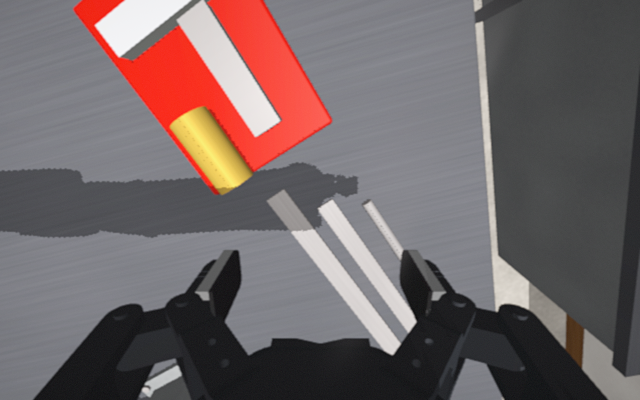

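The candidates for the bracket in the top view are the grey U in the blue die at (350,211), a purple look-alike at (300,200) and a red look-alike at (331,273). The grey one in the die fits the description. I'll confirm it with enlarged crops.

```bash
cat > h.py <<'E'
import numpy as np,cv2
from scipy.spatial.transform import Rotation as R
from cell import ctrl,get_image,camera_params
def cam(n):
    p=camera_params(n);p['R']=R.from_euler('xyz',p['orientation']).as_matrix();return p
def ray(p,u,v):
    d=np.array([(u-p['cx'])/p['fx'],-(v-p['cy'])/p['fy'],-1]);return p['eye'],p['R']@d
def onz(p,u,v,z):
    e,d=ray(p,u,v);return e+d*(z-e[2])/d[2]
def proj(p,X):
    c=p['R'].T@(np.asarray(X,float)-p['eye']);return np.array([p['cx']+p['fx']*c[0]/-c[2],p['cy']-p['fy']*c[1]/-c[2]])
def tri(obs):
    A=np.zeros((3,3));b=np.zeros(3)
    for p,u,v in obs:
        e,d=ray(p,u,v);d=d/np.linalg.norm(d);M=np.eye(3)-np.outer(d,d);A+=M;b+=M@e
    return np.linalg.solve(A,b)
def crop(im,x0,y0,x1,y1,s,name):
    cv2.imwrite(name,cv2.resize(im[y0:y1,x0:x1],None,fx=s,fy=s,interpolation=cv2.INTER_NEAREST))
E
python3 - <<'E'
from h import *
t=cv2.imread('pics/top0.png');s=cv2.imread('pics/scene0.png')
a=cv2.resize(t[170:255,315:385],None,fx=5.5,fy=5.5,interpolation=cv2.INTER_CUBIC)
b=cv2.resize(t[190:275,155:240],None,fx=4.6,fy=4.6*5.5/4.6,interpolation=cv2.INTER_CUBIC)
cv2.imwrite('pics/c1.png',np.hstack([a,b]))
a=cv2.resize(s[165:245,265:385],None,fx=3.3,fy=5,interpolation=cv2.INTER_CUBIC)
b=cv2.resize(s[170:250,445:540],None,fx=4.1,fy=5,interpolation=cv2.INTER_CUBIC)
cv2.imwrite('pics/c2.png',np.hstack([a,b]))
p={n:cam(n) for n in('top','scene')}
for n,im in(('top',t),('scene',s)):
    h=cv2.cvtColor(im,cv2.COLOR_BGR2HSV)
    def big(m):
        c=max(cv2.findContours(m,cv2.RETR_EXTERNAL,cv2.CHAIN_APPROX_NONE)[0],key=cv2.contourArea);return c
    x0,y0,x1,y1=(300,160,400,260) if n=='top' else (260,160,330,250)
    m=cv2.inRange(h,(105,120,40),(125,255,255));m2=np.zeros_like(m);m2[y0:y1,x0:x1]=m[y0:y1,x0:x1]
    c=big(m2);w=np.array([onz(p[n],u,v,30)[:2] for u,v in c[:,0]],np.float32)
    print(n,'die',cv2.minAreaRect(w),cv2.minAreaRect(c))
print(proj(cam('top'),[161,629,238]),ctrl.read_state()['eef_pos'])
E
```

```text
top die ((562.2194213867188, -167.22549438476562), (122.6240234375, 100.36897277832031), 12.740309715270996) ((350.4558410644531, 212.4296417236328), (41.96553421020508, 34.402286529541016), 76.32869720458984)
scene die ((568.1041870117188, -164.44732666015625), (136.9852752685547, 99.87376403808594), 12.925104141235352) ((299.0, 205.0), (50.0, 42.0), 90.0)
[ 17.01135522 385.27913281] [161.16087896 629.21757486 238.58099319]
```

View pics/c1.png

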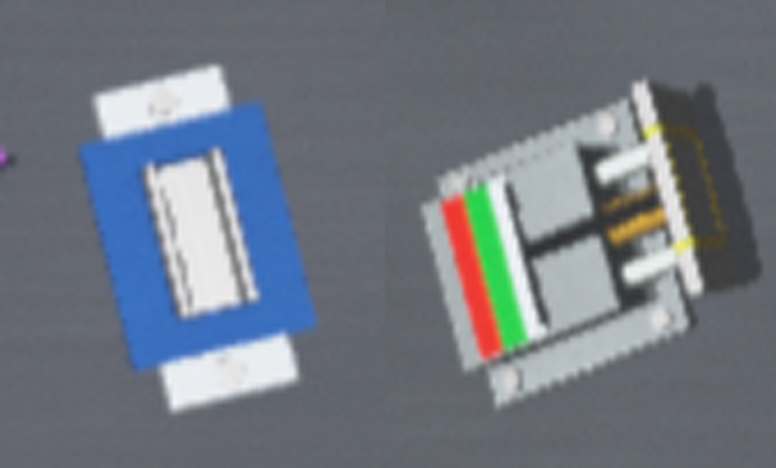

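View pics/c2.png

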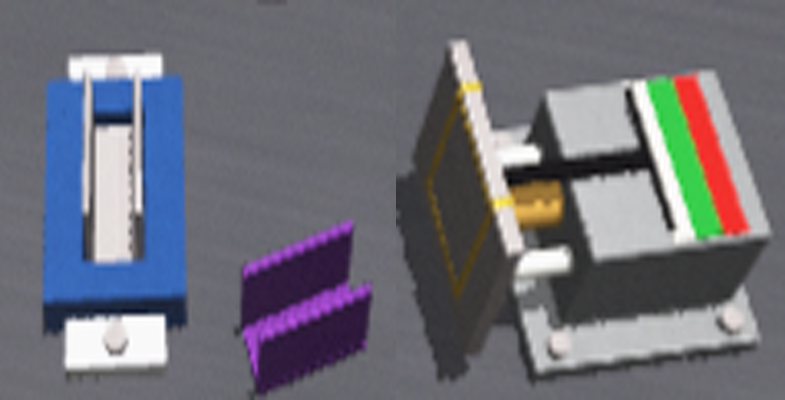

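The crops confirm it. The grey U sits in the blue die with its leg tops at about top-view (342–361, 200–227), and the backstop's plate is to its left at about (212–232, 205–243). The purple and red ones are the look-alikes and stay put. Next I'll measure the backstop and bracket.

Run:
```python
from h import *
p={n:cam(n) for n in('top','scene')}
def cl(m,box,amin=1):
    x0,y0,x1,y1=box;m2=np.zeros_like(m);m2[y0:y1,x0:x1]=m[y0:y1,x0:x1]
    n,l,st,ce=cv2.connectedComponentsWithStats(m2,connectivity=8)
    return [(st[i,4],ce[i].round(2),np.argwhere(l==i)[:,::-1]) for i in range(1,n) if st[i,4]>=amin]
for n,box in(('top',(155,190,240,275)),('scene',(445,170,540,250))):
    im=cv2.imread(f'pics/{n}0.png');h=cv2.cvtColor(im,cv2.COLOR_BGR2HSV)
    for nm,m,z in(('yel',cv2.inRange(h,(22,110,90),(34,255,255)),110),('grn',cv2.inRange(h,(45,120,80),(75,255,255)),75),('red',cv2.inRange(h,(0,150,120),(6,255,255)),75)):
        for a,c,pt in cl(m,box,2):
            print(n,nm,a,c,onz(p[n],*c,z).round(1))
            if a>40: print('   rect',cv2.minAreaRect(np.array([onz(p[n],u,v,z)[:2] for u,v in pt],np.float32)))
    # bright plate edge
    print(n,'plate bright')
    m=cv2.inRange(h,(0,0,190),(180,40,255))
    for a,c,pt in cl(m,box,15): print(a,c,cv2.minAreaRect(np.array([onz(p[n],u,v,110)[:2] for u,v in pt],np.float32)))
```

```text
top yel 5 [220.8 233.6] [506.1 190.  110. ]
top grn 143 [178.48 238.15] [495.1 318.1  75. ]
   rect ((495.09979248046875, 318.1143493652344), (81.86308288574219, 13.4970703125), 18.39452362060547)
top red 116 [173.31 240.08] [489.9 332.5  75. ]
   rect ((490.1071472167969, 332.3908386230469), (80.91761016845703, 11.280247688293457), 18.3248348236084)
top plate bright
25 [210.92 208.36] ((575.1694946289062, 217.24472045898438), (20.90599822998047, 7.721912384033203), 18.734094619750977)
15 [202.4 212.4] ((564.1622314453125, 240.25035095214844), (8.322525024414062, 8.182485580444336), 89.13253021240234)
105 [212.3  221.83] ((528.008056640625, 216.95574951171875), (52.1202507019043, 40.1494026184082), 22.50437355041504)
101 [192.27 223.65] ((534.2330322265625, 270.6595153808594), (32.99550247192383, 29.038034439086914), 18.911195755004883)
91 [182.77 236.27] ((500.4340515136719, 292.45379638671875), (84.58820343017578, 9.417283058166504), 18.464611053466797)
67 [215.63 237.91] ((495.2445068359375, 204.6489715576172), (44.74819564819336, 18.663074493408203), 81.09738159179688)
163 [201.6
[... 1093 characters left out ...]
((527.7959594726562, 214.7789306640625), (50.163753509521484, 30.11493682861328), 18.20088768005371)
196 [491.98 193.65] ((507.6194763183594, 259.6033935546875), (29.821250915527344, 38.38325119018555), 18.47823715209961)
33 [472.45 215.55] ((572.39208984375, 218.75799560546875), (18.094058990478516, 8.41139030456543), 18.17937660217285)
48 [480.38 221.81] ((585.3094482421875, 235.60043334960938), (9.702836990356445, 24.406402587890625), 11.156405448913574)
35 [528.17 233.14] ((593.5869750976562, 332.355712890625), (18.686729431152344, 12.331528663635254), 17.98815155029297)
281 [499.21 237.16] ((609.3609619140625, 275.6731872558594), (24.843997955322266, 96.1305160522461), 18.5174560546875)
```

```bash
cat >> h.py <<'E'
def st():
    s=ctrl.read_state();return s,np.array(s['eef_pos']),R.from_euler('xyz',s['tool_rot']).as_matrix()
def go(tgt,az,pr=True):
    """world TCP target and jaw azimuth (deg) -> tool shift, turn"""
    s,p,M=st();a=np.radians(az);z=np.array([np.cos(a),np.sin(a),0]);x=np.array([0,0,-1.]);G=np.column_stack([x,np.cross(z,x),z])
    d=M.T@(np.asarray(tgt)-p);w=R.from_matrix(M.T@G).as_rotvec()
    print('t',round(s['clock'],2),'pos',p.round(1),'jaw az',np.degrees(np.arctan2(M[1,2],M[0,2])).round(2),'tilt y,z',np.degrees(M[2,1:]).round(2),'F',s['force'].round(1),'w',round(s['width'],1))
    print('shift',d.round(1),'turn',w.round(3),'rows',np.ceil(max(np.linalg.norm(d)/50,np.linalg.norm(w)/.15)))
E
python3 - <<'E'
from h import *
go([450,300,240],75);go([562,-167,200],-77.3)
print(st()[2].round(3))
E
```

```text
t 0.15 pos [161.2 629.2 238.6] jaw az 75.63 tilt y,z [-0.   -0.09] F [-1.  -0.1  0.4] w 85.4
shift [  -1.  -361.5 -247.2] turn [ 0.011 -0.002  0.   ] rows 9.0
t 0.15 pos [161.2 629.2 238.6] jaw az 75.63 tilt y,z [-0.   -0.09] F [-1.  -0.1  0.4] w 85.4
shift [  39.6 -585.9 -671.8] turn [ 2.669e+00 -0.000e+00  2.000e-03] rows 18.0
[[-0.    -0.969  0.248]
 [-0.001  0.248  0.969]
 [-1.    -0.    -0.002]]
```

```bash
python3 -m handwheel '1 0 -40 -28 0 0 0;1 0 -40 -28 0 0 0;1 0 -40 -28 0 0 0;1 0 -40 -28 0 0 0;1 0 -40 -28 0 0 0;1 0 -40 -28 0 0 0;1 0 -40 -28 0 0 0;1 0 -40 -28 0 0 0;1 0 -40 -28 0 0 0;1 0 0 0 0 0 0'
python3 - <<'E'
from h import *
go([562,-167,220],-77.3)
E
```

```text
clock: 1.15
eef_pos: [453.9, 287.4, 234.1]
tool_rot: [2.684, 1.567, -2.273]
force: [-0.1, 0.0, 0.2]
width: 85.4
t 1.15 pos [453.9 287.4 234.1] jaw az 75.96 tilt y,z [ 0.1 -0.2] F [-0.1  0.   0.2] w 85.4
shift [  15.2 -215.1 -414.5] turn [ 2.675 -0.003  0.004] rows 18.0
```

```bash
python3 -m handwheel '1 0 -21 -41 0 0 0;1 0 -21 -41 0 0 0;1 0 -21 -41 0 0 0;1 0 -21 -41 0 0 0;1 0 -21 -41 0 0 0;1 0 -21 -41 0 0 0;1 0 -21 -41 0 0 0;1 0 -21 -41 0 0 0;1 0 -21 -41 0 0 0;1 0 -21 -41 0 0 0'
python3 -m handwheel '1 0 0 0 0.15 0 0;1 0 0 0 0.15 0 0;1 0 0 0 0.15 0 0;1 0 0 0 0.15 0 0;1 0 0 0 0.15 0 0;1 0 0 0 0.15 0 0;1 0 0 0 0.15 0 0;1 0 0 0 0.15 0 0;1 0 0 0 0.15 0 0;1 0 0 0 0.15 0 0'
python3 - <<'E'
from h import *
go([562,-167,220],-77.3);print(ctrl.read_state()['qpos'].round(2))
E
```

```text
clock: 2.15
eef_pos: [561.1, -160.5, 231.6]
tool_rot: [0.997, 1.565, 2.338]
force: [0.7, 0.5, -0.2]
width: 85.8
clock: 3.15
eef_pos: [560.1, -167.7, 228.5]
tool_rot: [2.943, 1.562, 2.779]
force: [0.1, 0.1, 0.5]
width: 85.3
t 3.15 pos [ 560.1 -167.7  228.5] jaw az -9.42 tilt y,z [ 0.1  -0.49] F [0.1 0.1 0.5] w 85.3
shift [8.4 1.  1.8] turn [ 1.185 -0.009  0.004] rows 8.0
[-0.07  0.6   0.5   1.72 -0.34  0.92  0.4 ]
```

```bash
python3 -m handwheel '1 1 0 0 0.15 0 0;1 1 0 0 0.15 0 0;1 1 0 0 0.15 0 0;1 1 0 0 0.15 0 0;1 1 0 0 0.15 0 0;1 1 0 0 0.15 0 0;1 1 0 0 0.15 0 0;1 1 0 0 0.14 -0.008 0;1 0 0 0 0 0 0'
python3 - <<'E'
from h import *
go([562,-167,220],-77.3);print(ctrl.read_state()['qpos'].round(2))
p=cam('wrist');im=get_image('wrist');np.save('w1.npy',p);cv2.imwrite('pics/w1.png',im)
E
```

```text
clock: 4.05
eef_pos: [560.4, -159.6, 217.2]
tool_rot: [-1.735, 1.56, -3.094]
force: [-0.4, -0.5, -0.4]
width: 85.3
t 4.05 pos [ 560.4 -159.6  217.2] jaw az -77.9 tilt y,z [-0.59 -0.1 ] F [-0.4 -0.5 -0.4] w 85.3
shift [-2.8  0.   7.6] turn [-0.01  -0.002  0.01 ] rows 1.0
[-0.26  0.7   0.83  1.74 -0.6   0.99 -0.56]
```

View pics/w1.png

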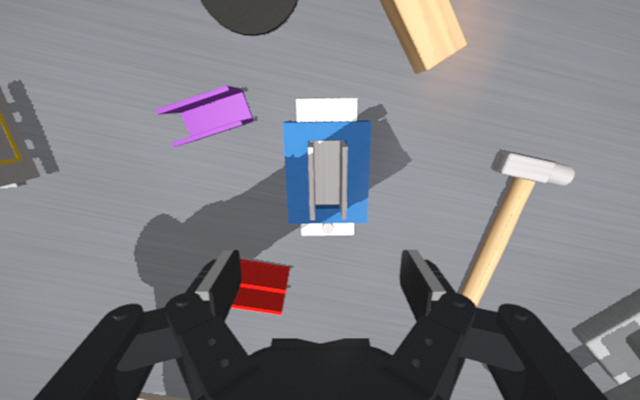

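Run:
```python
from h import *
p=np.load('w1.npy',allow_pickle=True).item();im=cv2.imread('pics/w1.png');h=cv2.cvtColor(im,cv2.COLOR_BGR2HSV)
print(p['eye'],p['orientation'],proj(p,[562,-167,30]),proj(p,[560.4,-159.6,217]))
m=cv2.inRange(h,(105,120,40),(125,255,255))
c=max(cv2.findContours(m,0,1)[0],key=cv2.contourArea);print(cv2.boundingRect(c))
print(cv2.minAreaRect(np.array([onz(p,u,v,30)[:2] for u,v in c[:,0]],np.float32)))
# bracket leg tops: bright strips
crop(im,270,90,390,245,3,'pics/w1c.png')
```

```text
[ 640.15331816 -142.74205196  351.37976369] [-0.32770858  0.0025728  -1.35983846] [326.93251424 175.56727653] [320.31999544 258.68514203]
(283, 121, 89, 103)
((562.559814453125, -166.93682861328125), (123.892822265625, 99.51505279541016), 12.853854179382324)
```

View pics/w1c.png

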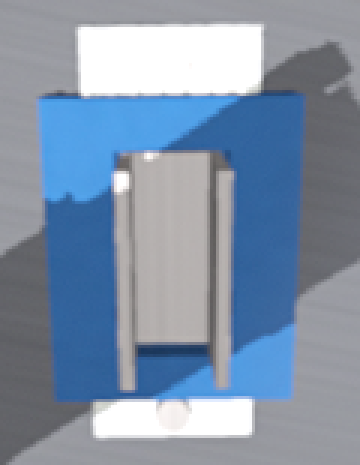

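Run:
```python
from h import *
p=np.load('w1.npy',allow_pickle=True).item()
q=[onz(p,270+a/3,90+b/3,70) for a,b in((115,171),(235,171),(231,389),(119,389))]
print(np.round(q,1),np.mean(q,0)); 
for i in range(4): d=q[(i+1)%4]-q[i];print(np.linalg.norm(d).round(1),np.degrees(np.arctan2(d[1],d[0])).round(1))
go([562.5,-167,43],-77.2);print(proj(p,q[0]),)
```

```text
[[ 596.8 -139.1   70. ]
 [ 605.3 -178.7   70. ]
 [ 527.5 -196.5   70. ]
 [ 518.8 -156.2   70. ]] [ 562.09399402 -167.63856369   70.        ]
40.5 -77.9
79.8 -167.1
41.2 102.2
79.8 12.4
t 4.1 pos [ 560.4 -159.7  217.4] jaw az -77.72 tilt y,z [-0.57 -0.11] F [ 0.1  0.4 -0.1] w 85.4
shift [174.3   2.2   7.9] turn [-0.009 -0.002  0.01 ] rows 4.0
[308.33333333 147.        ]
```

Sizes check out: 80 × 41 mm at z=70, and the top and wrist views agree. Now I'll descend.

```bash
python3 -m handwheel '1 0 1 8 0 0 0.01;1 25 1 0 0 0 0;1 35 0 0 0 0 0;1 35 0 0 0 0 0;1 0 0 0 0 0 0;1 0 0 0 0 0 0'
python3 - <<'E'
from h import *
go([562.2,-167.5,43],-77.4)
E
```

```text
clock: 4.7
eef_pos: [567.4, -170.8, 122.6]
tool_rot: [1.493, 1.562, 0.15]
force: [0.2, 0.2, 0.3]
width: 86.1
t 4.7 pos [ 567.4 -170.8  122.6] jaw az -76.97 tilt y,z [0.5  0.04] F [0.2 0.2 0.3] w 86.1
shift [79.5 -5.1 -4.4] turn [ 0.008  0.001 -0.009] rows 2.0
```

```bash
python3 -m handwheel '1 20 -5 -4 0.008 0 -0.009;1 20 0 0 0 0 0;1 20 0 0 0 0 0;1 0 0 0 0 0 0'
python3 - <<'E'
from h import *
go([562.2,-167.5,43],-77.4)
E
```

```text
clock: 5.1
eef_pos: [567.2, -171.6, 69.2]
tool_rot: [1.037, 1.557, -0.311]
force: [0.4, 0.7, -0.1]
width: 85.5
t 5.1 pos [ 567.2 -171.6   69.2] jaw az -77.25 tilt y,z [0.66 0.39] F [ 0.4  0.7 -0.1] w 85.5
shift [26.1 -4.3 -5.2] turn [ 0.003  0.007 -0.012] rows 1.0
```

```bash
python3 -m handwheel '1 0 -4 -5 0 0.007 -0.012;1 0 0 0 0 0 0'
python3 - <<'E'
from h import *
go([562.2,-167.5,43],-77.4)
E
```

```text
clock: 5.3
eef_pos: [563.7, -168.7, 72.6]
tool_rot: [1.052, 1.568, -0.296]
force: [0.3, -0.1, 0.7]
width: 85.2
t 5.3 pos [ 563.7 -168.7   72.6] jaw az -77.23 tilt y,z [0.16 0.09] F [ 0.3 -0.1  0.7] w 85.2
shift [29.6 -1.3 -1.5] turn [ 0.003  0.002 -0.003] rows 1.0
```

```bash
python3 -m handwheel '1 10 -2 -2 0 0.002 -0.004;1 10 -1 -1 0 0 -0.003;1 8 -1 -1 0 0 -0.003;1 0 0 0 0 0 0'
python3 - <<'E'
from h import *
go([562.2,-167.5,43],-77.4)
E
```

```text
clock: 5.7
eef_pos: [560.3, -165.6, 45.1]
tool_rot: [-1.214, 1.567, -2.561]
force: [-0.4, 0.5, 0.0]
width: 85.0
t 5.7 pos [ 560.3 -165.6   45.1] jaw az -77.15 tilt y,z [-0.23  0.08] F [-0.4  0.5  0. ] w 85.0
shift [2.1 1.4 2.2] turn [0.004 0.001 0.004] rows 1.0
```

```bash
python3 -m handwheel '1 1 1.4 2.2 -0.004 0.001 0.004;1 0 0 0 0 0 0'
python3 - <<'E'
from h import *
go([562.2,-167.5,43],-77.4)
E
python3 -m handwheel '0.2 0 0 0 0 0 0;0.2 0 0 0 0 0 0;0.2 0 0 0 0 0 0;0.2 0 0 0 0 0 0'
python3 - <<'E'
from h import *
go([562.2,-167.5,43],-77.4)
E
```

```text
clock: 5.9
eef_pos: [562.1, -167.7, 43.5]
tool_rot: [-1.034, 1.57, -2.376]
force: [-0.7, -0.1, -0.8]
width: 85.3
t 5.9 pos [ 562.1 -167.7   43.5] jaw az -76.9 tilt y,z [-0.03  0.02] F [-0.7 -0.1 -0.8] w 85.3
shift [ 0.5  0.2 -0.1] turn [0.009 0.    0.001] rows 1.0
clock: 6.3
eef_pos: [562.4, -168.2, 44.0]
tool_rot: [0.27, 1.57, -1.073]
force: [-0.7, 0.1, -0.3]
width: 50.8
t 6.3 pos [ 562.4 -168.2   44. ] jaw az -76.93 tilt y,z [0.01 0.05] F [-0.7  0.1 -0.3] w 50.8
shift [ 1.  -0.  -0.8] turn [ 0.008  0.001 -0.   ] rows 1.0
```

```bash
python3 -m handwheel '0.2 0.5 0 -0.8 0.008 0 0;-1 0 0 0 0 0 0;-1 0 0 0 0 0 0;-1 0 0 0 0 0 0;-1 0 0 0 0 0 0;-1 0 0 0 0 0 0'
python3 - <<'E'
from h import *
go([562.2,-167.5,43],-77.4)
p=cam('wrist');im=get_image('wrist');cv2.imwrite('pics/w2.png',im)
E
```

```text
clock: 6.9
eef_pos: [562.3, -167.2, 43.8]
tool_rot: [0.578, 1.57, -0.773]
force: [-0.2, -0.4, -0.1]
width: 39.2
t 6.9 pos [ 562.3 -167.2   43.8] jaw az -77.41 tilt y,z [0.04 0.06] F [-0.2 -0.4 -0.1] w 39.2
shift [ 0.8 -0.2  0.3] turn [-0.     0.001 -0.001] rows 1.0
```

View pics/w2.png

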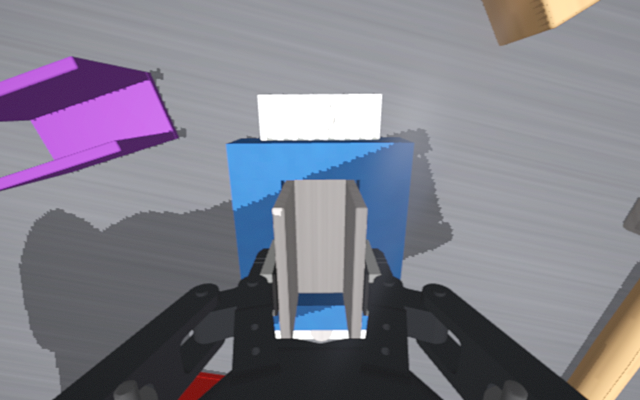

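The bracket is gripped at a width of about 40 mm and runs straight between the pads at (275–367, 180–340). Lifting straight up, slowly at first.

```bash
python3 -m handwheel '-1 -6 0 0 0 0 0;-1 -8 0 0 0 0 0;-1 -8 0 0 0 0 0;-1 0 0 0 0 0 0'
python3 - <<'E'
from h import *
go([562.2,-167.5,160],-77.4)
E
python3 -m handwheel '-1 -20 0 0 0 0 0;-1 -30 0 0 0 0 0;-1 -30 0 0 0 0 0;-1 -20 0 0 0 0 0;-1 0 0 0 0 0 0'
python3 - <<'E'
from h import *
go([562.2,-167.5,160],-77.4)
E
```

```text
clock: 7.35
eef_pos: [561.0, -166.4, 66.3]
tool_rot: [-1.998, 1.568, 2.934]
force: [0.4, 0.6, -4.4]
width: 39.3
t 7.35 pos [ 561.  -166.4   66.3] jaw az -77.41 tilt y,z [-0.12 -0.06] F [ 0.4  0.6 -4.4] w 39.3
shift [-93.7   0.7   1.2] turn [-0.    -0.001  0.002] rows 2.0
clock: 7.85
eef_pos: [560.0, -165.6, 169.1]
tool_rot: [-2.107, 1.565, 2.825]
force: [-0.6, -0.3, -4.4]
width: 39.3
t 7.85 pos [ 560.  -165.6  169.1] jaw az -77.43 tilt y,z [-0.28 -0.17] F [-0.6 -0.3 -4.4] w 39.3
shift [9.1 1.8 2.3] turn [-0.    -0.003  0.005] rows 1.0
```

Run:
```python
from h import *
t=cam('top');s=cam('scene')
print('can',onz(t,247,131,150),onz(s,418,292,150),'purple',onz(t,300,200,40),'disc',onz(t,307,152,0))
C=np.array([532.9,200.3]);u=np.array([-.3157,.9489]);print(C-110*u,C-40*u)
go([*(C-110*u),160],18.4)
```

```text
can [777.68250611 110.70851063 150.        ] [783.37220418 115.93520391 150.        ] purple [599.84881505 -20.97815164  40.        ] disc [748.80875695 -40.82971959   0.        ]
[567.627  95.921] [545.528 162.344]
t 7.85 pos [ 560.  -165.6  169.1] jaw az -77.43 tilt y,z [-0.28 -0.17] F [-0.6 -0.3 -4.4] w 39.3
shift [   9.6   64.5 -253.6] turn [-1.672e+00 -6.000e-03  1.000e-03] rows 12.0
```

Everything is clear of the path. Translating, then rotating.

```bash
python3 -m handwheel '-1 0 5 -20 0 0 0;-1 0 8 -30 0 0 0;-1 0 8 -30 0 0 0;-1 0 8 -30 0 0 0;-1 0 8 -30 0 0 0;-1 0 8 -30 0 0 0;-1 0 8 -30 0 0 0;-1 0 8 -30 0 0 0;-1 0 5 -20 0 0 0;-1 0 0 0 0 0 0'
python3 -m handwheel '-1 0 0 0 -0.1 0 0;-1 0 0 0 -0.14 0 0;-1 0 0 0 -0.14 0 0;-1 0 0 0 -0.14 0 0;-1 0 0 0 -0.14 0 0;-1 0 0 0 -0.14 0 0;-1 0 0 0 -0.14 0 0;-1 0 0 0 -0.14 0 0;-1 0 0 0 -0.14 0 0;-1 0 0 0 -0.14 0 0'
python3 - <<'E'
from h import *
go([567.6,95.9,160],18.4)
E
```

```text
clock: 8.85
eef_pos: [564.1, 103.6, 157.3]
tool_rot: [-1.851, 1.551, 3.078]
force: [0.3, 0.6, -4.0]
width: 39.2
clock: 9.85
eef_pos: [556.6, 95.1, 146.1]
tool_rot: [-2.97, 1.535, -2.915]
force: [0.9, 0.1, -3.9]
width: 39.3
t 9.85 pos [556.6  95.1 146.1] jaw az 3.14 tilt y,z [-0.35 -2.02] F [ 0.9  0.1 -3.9] w 39.3
shift [-14.3   0.1  10.6] turn [-0.266 -0.036  0.001] rows 2.0
```

```bash
python3 -m handwheel '-1 -5 0 5 -0.13 -0.018 0;-1 -5 0 5 -0.13 -0.018 0;-1 0 0 0 0 0 0;-1 0 0 0 0 0 0'
python3 - <<'E'
from h import *
go([567.6,95.9,160],18.4)
p=cam('wrist');im=get_image('wrist');cv2.imwrite('pics/w3.png',im);np.save('w3.npy',p)
t=get_image('top');s=get_image('scene');cv2.imwrite('pics/t3.png',t);cv2.imwrite('pics/s3.png',s)
a=cv2.resize(s[110:270,380:560],None,fx=2.5,fy=2.5,interpolation=2);cv2.imwrite('pics/s3c.png',a)
E
```

```text
clock: 10.25
eef_pos: [564.0, 91.4, 152.2]
tool_rot: [-2.907, 1.565, -2.588]
force: [-0.2, 1.0, -4.1]
width: 39.4
t 10.25 pos [564.   91.4 152.2] jaw az 18.27 tilt y,z [-0.08 -0.35] F [-0.2  1.  -4.1] w 39.4
shift [-7.9  3.1  4.8] turn [-0.002 -0.006  0.001] rows 1.0
```

View pics/w3.png

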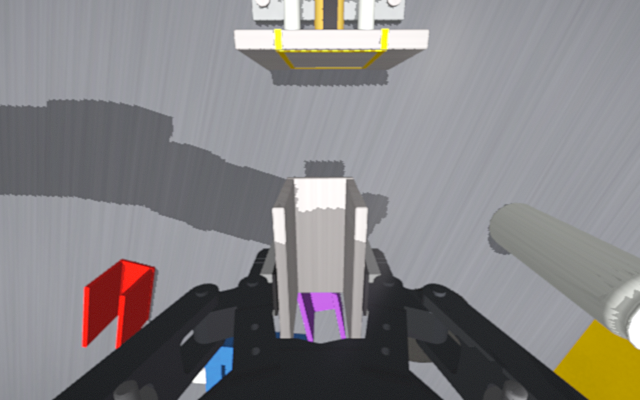

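View pics/s3c.png

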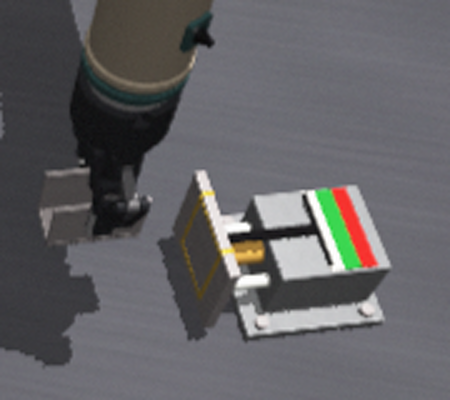

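View pics/t3.png

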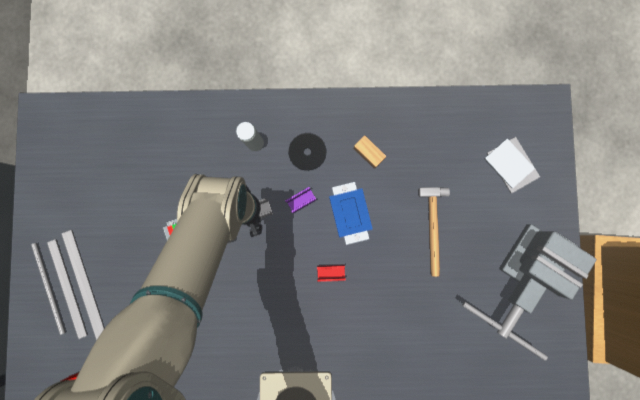

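The wrist view shows the plate's top edge at (235–428, 30–50) with yellow ticks near x=278 and 384, and the bracket held at (273–367, 180–340). I'll measure both.

Run:
```python
from h import *
im=cv2.imread('pics/w3.png')
a=cv2.resize(im[20:90,225:440],None,fx=3.6,fy=3.6,interpolation=cv2.INTER_NEAREST)
b=cv2.resize(im[170:345,225:440],None,fx=3.6,fy=2,interpolation=cv2.INTER_NEAREST)
cv2.imwrite('pics/w3c.png',a);cv2.imwrite('pics/w3d.png',b)
p=np.load('w3.npy',allow_pickle=True).item();h=cv2.cvtColor(im,cv2.COLOR_BGR2HSV)
m=cv2.inRange(h,(22,150,120),(34,255,255));m[85:]=0
for r in range(24,72,2):
    print(r,np.flatnonzero(m[r]))
g=cv2.cvtColor(im,cv2.COLOR_BGR2GRAY)
for c in(245,260,300,365,400,415): print(c,g[22:60,c])
```

```text
24 [315 316 317 318 319 339 340 341 342]
26 [316 317 318 339 340 341 342]
28 [316 317 318 319 320 321 322 338 339 340 341 342]
30 [275 276 277 278 279 382 383 384 385 386 387]
32 [275 276 277 278 279 280 383 384 385 386 387]
34 [276 277 278 279 280 383 384 385 386]
36 [276 277 278 279 280 382 383 384 385 386]
38 [276 277 278 279 280 382 383 384 385 386]
40 [275 276 277 278 279 280 381 382 383 384 385 386]
42 [275 276 277 278 279 280 381 382 383 384 385 386]
44 [275 276 277 278 279 280 382 383 384 385 386]
46 [276 277 278 279 280 382 383 384 385 386]
48 [276 277 278 279 280 381 382 383 384 385 386]
50 [277 278 279 280 281 282 283 284 285 286 287 288 289 290 291 292 293 294
 295 296 297 298 299 300 301 302 303 304 305 306 307 308 309 310 311 312
 313 314 315 316 317 318 319 320 321 322 323 324 325 326 327 328 329 330
 331 332 333 334 335 336 337 338 339 340 341 342 343 344 345 346 347 348
 349 350 351 352 353 354 355 356 357 358 359 360 361 362 363 364 365 366
 367 368 369 370 371 372 373 374 375 376 377 378 379 380 381 382 383 384
 385]
52 [278 279 280 281 282 283 284 285 377 378 379 
[... 881 characters left out ...]
53 254 250 203 138 102  96 100 100 100 101 102 102
 101 101]
300 [128 131 133 137 140 141 133 158 226 251 253 253 252 251 251 251 251 252
 253 252 252 252 252 253 254 251 224 166 167 150 114  98 100 104 103 102
 101 100]
365 [255 255 255 255 255 255 255 238 233 250 253 252 251 250 250 251 252 252
 253 252 252 252 252 253 254 248 216 179 211 164 106 100 102 103 103 103
 101 100]
400 [107 134 157 161 160 158 156 184 233 249 251 250 249 249 249 250 251 251
 252 252 251 250 251 253 253 245 218 149 101 102 105 104 105 106 106 105
 104 102]
415 [156 157 157 159 158 156 156 187 234 249 249 249 248 248 248 248 249 250
 251 251 250 249 250 252 253 242 202 133 106 108 109 111 131 153 162 163
 162 162]
```

View pics/w3c.png

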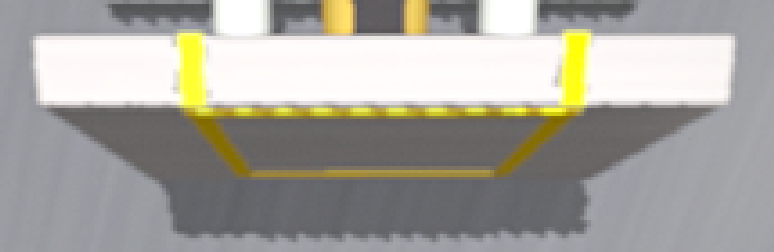

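View pics/w3d.png

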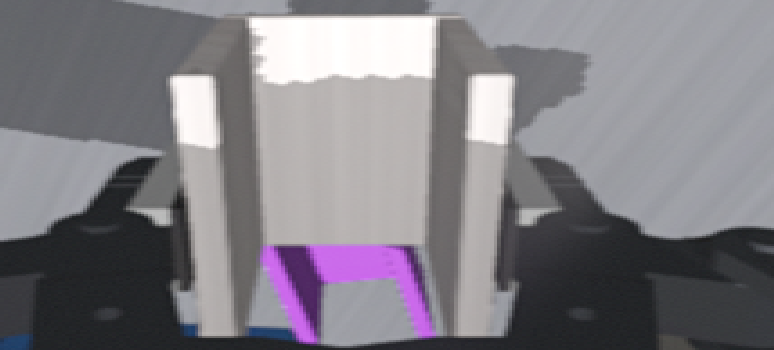

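Run:
```python
from h import *
p=np.load('w3.npy',allow_pickle=True).item()
P=lambda u,v,z:onz(p,u,v,z)
a,b=P(278.3,48.6,110),P(383.6,48.6,110);print('ticks',a.round(1),b.round(1),np.linalg.norm(b-a),np.degrees(np.arctan2(*(b-a)[1::-1])),(a+b)/2)
a,b=P(235.7,48.6,110),P(428.3,48.6,110);print('corners',a.round(1),b.round(1),np.linalg.norm(b-a),(a+b)/2)
a,b=P(276.5,30,110),P(385,30,110);print('back',(a+b)/2)
fl,fr=P(245,48.9,110),P(415,48.2,110);d=fr-fl;print('edge ang',np.degrees(np.arctan2(d[1],d[0])))
# bracket far end in tool frame
z=152.2+26.2
s,t,M=st()
for n,(u,v,zz) in dict(Lf=(225+172/3.6,170+75/2,z),Rf=(225+514/3.6,170+75/2,z),webL=(225+247/3.6,170+15/2,152.2-28.8),webR=(225+436/3.6,170+15/2,152.2-28.8)).items():
    q=P(u,v,zz);print(n,q.round(1),(M.T@(q-t)).round(1))
```

```text
ticks [506.1 190.  110. ] [563.3 208.8 110. ] 60.25826079923738 18.19148728716767 [534.69466697 199.40963865 110.        ]
corners [482.8 182.4 110. ] [587.5 216.8 110. ] 110.21144775519478 [535.19175685 199.57299165 110.        ]
back [531.55053313 208.21351021 110.        ]
edge ang 18.40245905846735
Lf [532.9 123.3 178.4] [-26.   39.6 -20.1]
Rf [570.6 135.9 178.4] [-26.2  39.6  19.6]
webL [536.3 123.6 123.4] [ 29.   38.9 -16.5]
webR [566.6 133.6 123.4] [28.8 38.9 15.5]
```

```bash
cat >> h.py <<'E'
C=np.array([534.3,199.7]);U=np.array([-.3157,.9489]);N=np.array([.9489,.3157])
def fen(d,z=68.8):
    s,p,M=st();r=p[:2]-C
    print('lead end to rest face',round(r@U+39.7,1),'lateral',round(r@N,1),'Fpush',round(-s['force'][:2]@U,1),'Fz',round(s['force'][2],1))
    go([*(C-d*U),z],18.4)
E
python3 - <<'E'
from h import *
fen(75)
E
```

```text
lead end to rest face -72.0 lateral -5.5 Fpush 0.4 Fz -3.3
t 10.4 pos [564.3  92.  152.4] jaw az 18.38 tilt y,z [-0.11 -0.32] F [ 0.1 -0.4 -3.3] w 39.3
shift [83.5 36.9  6. ] turn [-0.    -0.006  0.002] rows 2.0
```

```bash
python3 -m handwheel '-1 10 5 4 0 -0.006 0.002;-1 20 6 0 0 0 0;-1 20 6 0 0 0 0;-1 15 6 0 0 0 0;-1 0 0 0 0 0 0'
python3 - <<'E'
from h import *
fen(60)
E
```

```text
clock: 10.9
eef_pos: [560.9, 118.4, 82.3]
tool_rot: [0.302, 1.57, 0.62]
force: [-0.7, -0.4, -4.3]
width: 39.3
lead end to rest face -45.9 lateral -0.4 Fpush 0.1 Fz -4.3
t 10.9 pos [560.9 118.4  82.3] jaw az 18.24 tilt y,z [0.02 0.07] F [-0.7 -0.4 -4.3] w 39.3
shift [13.5 25.6  0.3] turn [-0.003  0.001 -0.   ] rows 1.0
```

```bash
python3 -m handwheel '-1 6 8 0 -0.003 0 0;-1 5 8 0 0 0 0;-1 2 6 0 0 0 0;-1 0 0 0 0 0 0'
python3 - <<'E'
from h import *
fen(48)
E
```

```text
clock: 11.3
eef_pos: [554.3, 141.8, 68.6]
tool_rot: [0.08, 1.568, 0.401]
force: [0.2, -0.7, -3.5]
width: 39.4
lead end to rest face -21.5 lateral 0.7 Fpush 0.7 Fz -3.5
t 11.3 pos [554.3 141.8  68.6] jaw az 18.42 tilt y,z [0.01 0.16] F [ 0.2 -0.7 -3.5] w 39.4
shift [-0.2 13.2 -0.7] turn [ 0.     0.003 -0.   ] rows 1.0
```

```bash
python3 -m handwheel '-1 0 5 -0.5 0 0.002 0;-1 0 4 0 0 0 0;-1 0 3 0 0 0 0;-1 0 0 0 0 0 0'
python3 - <<'E'
from h import *
fen(40)
p=cam('wrist');im=get_image('wrist');cv2.imwrite('pics/w4.png',im)
s=get_image('scene');cv2.imwrite('pics/s4c.png',cv2.resize(s[130:260,400:560],None,fx=4,fy=4,interpolation=2))
E
```

```text
clock: 11.7
eef_pos: [550.8, 154.1, 70.1]
tool_rot: [-0.056, 1.567, 0.266]
force: [-0.4, 0.0, -3.7]
width: 39.4
lead end to rest face -8.8 lateral 1.3 Fpush -0.1 Fz -3.7
t 11.7 pos [550.8 154.1  70.1] jaw az 18.41 tilt y,z [-0.01  0.2 ] F [-0.4  0.  -3.7] w 39.4
shift [ 1.3  8.5 -1.3] turn [0.    0.004 0.   ] rows 1.0
```

View pics/w4.png

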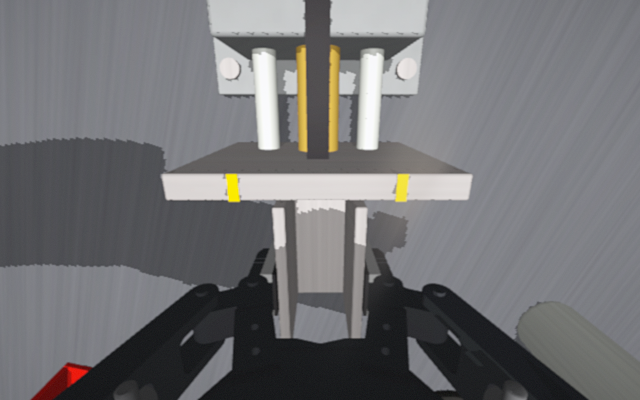

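View pics/s4c.png

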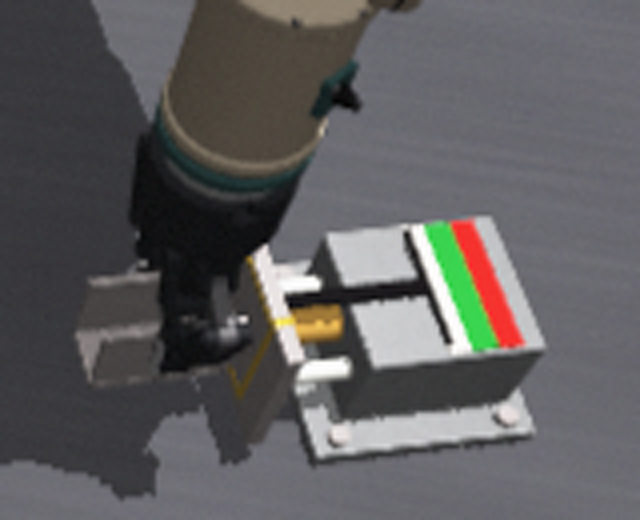

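The wrist view shows tick midpoint ≈318 and bracket middle ≈320, so it is centred within about 1 mm. The scene view shows the black pointer at the start of the white band. Now closing the gap and pushing.

```bash
python3 -m handwheel '-1 1.3 4 -1.2 0 0.004 0;-1 0 3 0 0 0 0;-1 0 3 0 0 0 0;-1 0 0 0 0 0 0'
python3 - <<'E'
from h import *
fen(30)
E
```

```text
clock: 12.2
eef_pos: [546.9, 162.2, 68.7]
tool_rot: [-1.809, 1.569, -1.49]
force: [-0.7, 0.5, -3.7]
width: 39.5
lead end to rest face 0.2 lateral 0.1 Fpush -0.7 Fz -3.7
t 12.2 pos [546.9 162.2  68.7] jaw az 18.28 tilt y,z [-0.08 -0.02] F [-0.7  0.5 -3.7] w 39.5
shift [-0.1  9.5 -0.1] turn [-0.002 -0.     0.001] rows 1.0
```

```bash
python3 -m handwheel '-1 0 3 0 0 0 0;-1 0 3 0 0 0 0;-1 0 0 0 0 0 0'
python3 - <<'E'
from h import *
fen(22)
E
```

```text
clock: 12.5
eef_pos: [545.5, 166.2, 68.8]
tool_rot: [-1.592, 1.567, -1.275]
force: [0.9, -2.3, -3.7]
width: 39.0
lead end to rest face 4.3 lateral 0.0 Fpush 2.5 Fz -3.7
t 12.5 pos [545.5 166.2  68.8] jaw az 18.18 tilt y,z [-0.24 -0.01] F [ 0.9 -2.3 -3.7] w 39.0
shift [-0.  13.4 -0.1] turn [-0.004 -0.     0.004] rows 1.0
```

```bash
python3 -m handwheel '-1 0 4 0 -0.003 0 0.004;-1 0 4 0 0 0 0;-1 0 4 0 0 0 0;-1 0 0 0 0 0 0'
python3 - <<'E'
from h import *
fen(20)
E
```

```text
clock: 12.9
eef_pos: [543.3, 172.7, 68.9]
tool_rot: [-1.452, 1.564, -1.136]
force: [1.2, -5.6, -3.5]
width: 39.5
lead end to rest face 11.3 lateral -0.0 Fpush 5.7 Fz -3.5
t 12.9 pos [543.3 172.7  68.9] jaw az 18.1 tilt y,z [-0.37  0.04] F [ 1.2 -5.6 -3.5] w 39.5
shift [ 0.   8.4 -0. ] turn [-0.005  0.001  0.007] rows 1.0
```

```bash
python3 -m handwheel '-1 0 5 0 -0.005 0 0.007;-1 0 5 0 -0.003 0 0.005;-1 0 5 0 0 0 0.003'
python3 - <<'E'
from h import *
fen(20)
s=get_image('scene');cv2.imwrite('pics/s5c.png',cv2.resize(s[130:260,400:560],None,fx=4,fy=4,interpolation=2))
fen(20)
E
```

```text
clock: 13.2
eef_pos: [541.2, 179.1, 68.7]
tool_rot: [-0.631, 1.568, -0.313]
force: [2.3, -9.0, -3.6]
width: 39.3
lead end to rest face 18.0 lateral 0.0 Fpush 9.3 Fz -3.6
t 13.2 pos [541.2 179.1  68.7] jaw az 18.18 tilt y,z [-0.09  0.12] F [ 2.3 -9.  -3.6] w 39.3
shift [-0.1  1.7 -0. ] turn [-0.004  0.002  0.002] rows 1.0
lead end to rest face 18.4 lateral 0.0 Fpush 9.1 Fz -4.2
t 13.25 pos [541.1 179.5  68.7] jaw az 18.2 tilt y,z [-0.07  0.12] F [ 2.4 -8.8 -4.2] w 39.4
shift [-0.1  1.3 -0. ] turn [-0.004  0.002  0.001] rows 1.0
```

View pics/s5c.png

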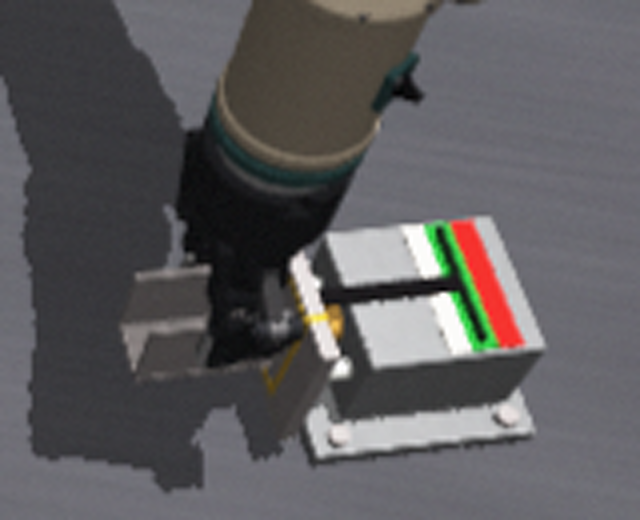

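The pointer stands in the middle of the green. Now holding, with a small forward lean in each row to offset the spring.

```bash
python3 -m handwheel '-1 0 1.7 0 -0.002 0 0.002;-1 0 1.7 0 -0.002 0 0.002;-1 0 1.7 0 -0.002 0 0.002;-1 0 1.7 0 -0.002 0 0.002'
python3 - <<'E'
from h import *
fen(20)
E
```

```text
clock: 13.65
eef_pos: [542.4, 175.4, 68.9]
tool_rot: [-1.022, 1.563, -0.705]
force: [2.6, -7.0, -4.7]
width: 39.4
lead end to rest face 14.1 lateral 0.0 Fpush 7.4 Fz -4.7
t 13.65 pos [542.4 175.4  68.9] jaw az 18.15 tilt y,z [-0.37  0.22] F [ 2.6 -7.  -4.7] w 39.4
shift [ 0.   5.6 -0.1] turn [-0.004  0.004  0.006] rows 1.0
```

```bash
python3 -m handwheel '-1 0 5 0 -0.004 0.003 0.006;-1 0 4 0 -0.002 0.002 0.004;-1 0 3.5 0 -0.002 0.002 0.004;-1 0 3.5 0 -0.002 0.002 0.004'
python3 - <<'E'
from h import *
fen(20)
E
```

```text
clock: 14.05
eef_pos: [541.3, 178.5, 68.8]
tool_rot: [-2.388, 1.566, -2.071]
force: [1.8, -8.4, -5.6]
width: 39.1
lead end to rest face 17.4 lateral -0.0 Fpush 8.6 Fz -5.6
t 14.05 pos [541.3 178.5  68.8] jaw az 18.14 tilt y,z [-0.18 -0.19] F [ 1.8 -8.4 -5.6] w 39.1
shift [0.  2.3 0. ] turn [-0.005 -0.003  0.003] rows 1.0
```

```bash
python3 -m handwheel '-1 0 4.5 0 -0.005 -0.002 0.005;-1 0 4 0 -0.003 0 0.004;-1 0 3.6 0 -0.003 0 0.004;-1 0 3.6 0 -0.003 0 0.004;-1 0 3.6 0 -0.003 0 0.004'
python3 - <<'E'
from h import *
fen(20)
E
```

```text
clock: 14.55
eef_pos: [541.1, 179.6, 68.8]
tool_rot: [-1.095, 1.567, -0.776]
force: [3.4, -9.5, -5.3]
width: 39.4
lead end to rest face 18.5 lateral 0.1 Fpush 10.1 Fz -5.3
t 14.55 pos [541.1 179.6  68.8] jaw az 18.25 tilt y,z [-0.18  0.09] F [ 3.4 -9.5 -5.3] w 39.4
shift [-0.   1.2 -0.1] turn [-0.003  0.002  0.003] rows 1.0
```

```bash
R=1; python3 -m handwheel '-1 0 3.6 0 -0.003 0 0.004;-1 0 3.6 0 -0.003 0 0.004;-1 0 3.6 0 -0.003 0 0.004;-1 0 3.6 0 -0.003 0 0.004;-1 0 3.6 0 -0.003 0 0.004'
python3 - <<'E'
from h import *
fen(20)
E
```

```text
clock: 15.05
eef_pos: [541.1, 179.7, 68.8]
tool_rot: [-0.703, 1.565, -0.385]
force: [3.2, -9.0, -5.3]
width: 39.3
lead end to rest face 18.6 lateral 0.1 Fpush 9.5 Fz -5.3
t 15.05 pos [541.1 179.7  68.8] jaw az 18.24 tilt y,z [-0.22  0.26] F [ 3.2 -9.  -5.3] w 39.3
shift [ 0.   1.1 -0.1] turn [-0.003  0.004  0.004] rows 1.0
```

Steady. Holding for longer and checking the level and position in pictures.

```bash
python3 -m handwheel '-1 0 3.7 0 -0.004 0.002 0.005;-1 0 3.6 0 -0.003 0.001 0.004;-1 0 3.6 0 -0.003 0 0.004;-1 0 3.6 0 -0.003 0 0.004;-1 0 3.6 0 -0.003 0 0.004;-1 0 3.6 0 -0.003 0 0.004;-1 0 3.6 0 -0.003 0 0.004;-1 0 3.6 0 -0.003 0 0.004;-1 0 3.6 0 -0.003 0 0.004;-1 0 3.6 0 -0.003 0 0.004'
python3 - <<'E'
from h import *
fen(20)
im=get_image('wrist');cv2.imwrite('pics/w6.png',im)
s=get_image('scene');cv2.imwrite('pics/s6c.png',cv2.resize(s[130:260,400:560],None,fx=4,fy=4,interpolation=2))
fen(20)
E
```

```text
clock: 16.05
eef_pos: [541.1, 179.6, 68.8]
tool_rot: [-0.536, 1.563, -0.218]
force: [3.0, -8.7, -5.5]
width: 39.2
lead end to rest face 18.5 lateral 0.1 Fpush 9.2 Fz -5.5
t 16.05 pos [541.1 179.6  68.8] jaw az 18.25 tilt y,z [-0.24  0.41] F [ 3.  -8.7 -5.5] w 39.2
shift [-0.   1.2 -0.1] turn [-0.003  0.007  0.004] rows 1.0
lead end to rest face 18.5 lateral 0.2 Fpush 10.1 Fz -4.3
t 16.15 pos [541.1 179.6  68.8] jaw az 18.25 tilt y,z [-0.24  0.41] F [ 2.6 -9.8 -4.3] w 39.2
shift [-0.   1.2 -0.2] turn [-0.003  0.007  0.004] rows 1.0
```

View pics/s6c.png

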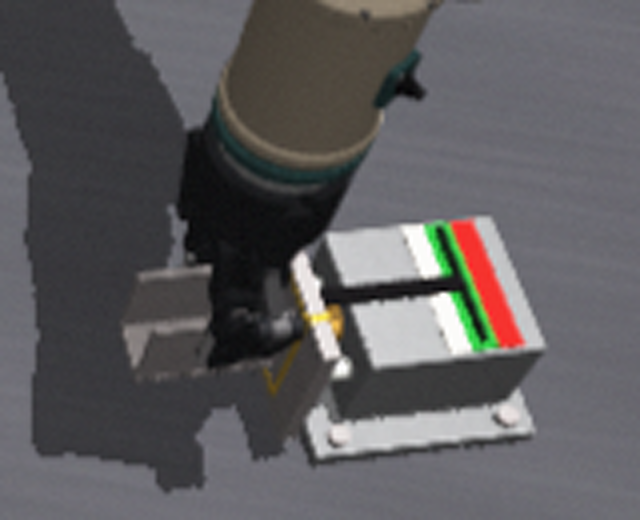

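View pics/w6.png

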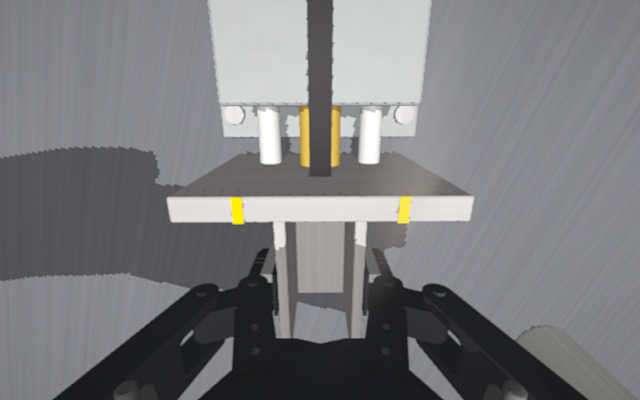

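Pointer is mid-green. Tick midpoint (320.8) matches the bracket middle (320), and its near web edge is still at row 292, as before contact, so it hasn't slipped or pitched in the grip. Trimming the small roll and holding on.

```bash
python3 -m handwheel '-1 0 3.7 0 -0.004 0.006 0.005;-1 0 3.7 0 -0.003 0.003 0.004;-1 0 3.6 0 -0.003 0.001 0.004;-1 0 3.6 0 -0.003 0.001 0.004;-1 0 3.6 0 -0.003 0.001 0.004;-1 0 3.6 0 -0.003 0.001 0.004;-1 0 3.6 0 -0.003 0.001 0.004;-1 0 3.6 0 -0.003 0.001 0.004;-1 0 3.6 0 -0.003 0.001 0.004;-1 0 3.6 0 -0.003 0.001 0.004'
python3 - <<'E'
from h import *
fen(20)
E
python3 -m handwheel '-1 0 3.7 0 -0.004 0.002 0.005;-1 0 3.7 0 -0.004 0.002 0.005;-1 0 3.6 0 -0.004 0.001 0.005;-1 0 3.6 0 -0.004 0.001 0.005;-1 0 3.6 0 -0.004 0.001 0.005;-1 0 3.6 0 -0.004 0.001 0.005;-1 0 3.6 0 -0.004 0.001 0.005;-1 0 3.6 0 -0.004 0.001 0.005;-1 0 3.6 0 -0.004 0.001 0.005;-1 0 3.6 0 -0.004 0.001 0.005'
python3 - <<'E'
from h import *
fen(20)
E
```

```text
clock: 17.15
eef_pos: [541.0, 179.6, 69.0]
tool_rot: [-2.381, 1.564, -2.062]
force: [3.0, -10.4, -5.4]
width: 38.8
lead end to rest face 18.5 lateral 0.0 Fpush 10.8 Fz -5.4
t 17.15 pos [541.  179.6  69. ] jaw az 18.27 tilt y,z [-0.27 -0.28] F [  3.  -10.4  -5.4] w 38.8
shift [ 0.2  1.2 -0. ] turn [-0.002 -0.005  0.005] rows 1.0
clock: 18.15
eef_pos: [541.5, 179.4, 68.9]
tool_rot: [2.859, 1.56, -3.095]
force: [3.3, -8.0, -5.3]
width: 39.0
lead end to rest face 18.1 lateral 0.4 Fpush 8.7 Fz -5.3
t 18.15 pos [541.5 179.4  68.9] jaw az 18.89 tilt y,z [ 0.17 -0.59] F [ 3.3 -8.  -5.3] w 39.0
shift [ 0.1  1.6 -0.4] turn [ 0.008 -0.01  -0.003] rows 1.0
```

```bash
python3 -m handwheel '-1 0 3.8 -0.4 0.004 -0.008 0;-1 0 3.8 0 0 -0.001 0.003;-1 0 3.6 0 -0.002 0 0.004;-1 0 3.6 0 -0.003 0 0.004'
python3 - <<'E'
from h import *
fen(20)
E
```

```text
clock: 18.55
eef_pos: [541.1, 179.3, 68.9]
tool_rot: [-1.186, 1.567, -0.868]
force: [2.1, -10.0, -5.1]
width: 39.6
lead end to rest face 18.2 lateral 0.0 Fpush 10.1 Fz -5.1
t 18.55 pos [541.1 179.3  68.9] jaw az 18.22 tilt y,z [-0.18  0.07] F [  2.1 -10.   -5.1] w 39.6
shift [ 0.1  1.5 -0. ] turn [-0.003  0.001  0.003] rows 1.0
```

```bash
python3 -m handwheel '-1 0 3.7 0 -0.003 0.001 0.004;-1 0 3.7 0 -0.003 0 0.004;-1 0 3.6 0 -0.003 0.001 0.004;-1 0 3.6 0 -0.003 0 0.004;-1 0 3.6 0 -0.003 0.001 0.004'
python3 - <<'E'
from h import *
fen(20)
for i in range(12): im=get_image('wrist')
s=get_image('scene');cv2.imwrite('pics/s7c.png',cv2.resize(s[130:260,400:560],None,fx=4,fy=4,interpolation=2))
cv2.imwrite('pics/w7.png',im);cv2.imwrite('pics/s7.png',s)
fen(20)
E
```

```text
clock: 19.05
eef_pos: [541.1, 179.4, 69.0]
tool_rot: [-1.323, 1.567, -1.005]
force: [2.2, -9.2, -5.3]
width: 39.3
lead end to rest face 18.3 lateral 0.0 Fpush 9.4 Fz -5.3
t 19.05 pos [541.1 179.4  69. ] jaw az 18.22 tilt y,z [-0.23  0.06] F [ 2.2 -9.2 -5.3] w 39.3
shift [ 0.2  1.4 -0. ] turn [-0.003  0.001  0.004] rows 1.0
lead end to rest face 18.2 lateral 0.0 Fpush 9.7 Fz -3.8
t 19.7 pos [541.1 179.3  69. ] jaw az 18.22 tilt y,z [-0.23  0.06] F [ 2.6 -9.3 -3.8] w 39.0
shift [ 0.1  1.5 -0. ] turn [-0.003  0.001  0.004] rows 1.0
```

View pics/s7c.png

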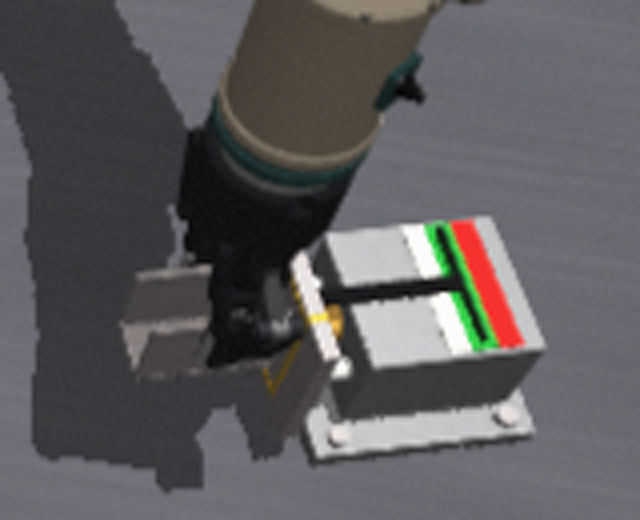

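View pics/s7.png

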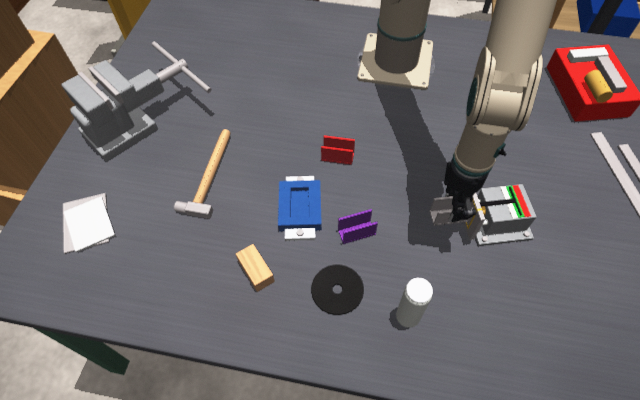

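Stable on the fixed target, die empty, bystanders and look-alikes where they were. I'll hold this exact target for three undisturbed seconds, then hand in.

Run:
```python
from h import *
v=[]
for i in range(64):
    get_image('scene');s,p,M=st();v.append([(p[:2]-C)@U+39.7,-s['force'][:2]@U,p[2]])
v=np.array(v);print(v.min(0),v.max(0));fen(20)
if v[:,0].min()>15 and v[:,0].max()<23: ctrl.finish_job();print('done')
```

```text
[18.20728028  8.49872491 68.9375746 ] [18.28020283 10.73059936 68.98640268]
lead end to rest face 18.2 lateral 0.0 Fpush 9.6 Fz -4.4
t 22.9 pos [541.1 179.3  68.9] jaw az 18.22 tilt y,z [-0.23  0.05] F [ 3.2 -9.1 -4.4] w 39.1
shift [ 0.1  1.5 -0. ] turn [-0.003  0.001  0.004] rows 1.0
the job is handed in; nothing more can be done
done
```

I took the U-bracket out of the blue die and pressed its end inside the yellow frame. I handed the job in at 22.9 s with the arm still gripping and pushing.

**Last checks:**
- **Hold:** over the last 3.2 s on a fixed target, the plate stayed pushed in 18.2–18.3 mm by my tool-position reckoning. The push force read 8.5–10.7 N, about 9.6 N at the end.
- **Pointer:** it stood mid-green in the last picture I viewed, at about 19.7 s, and the end stop was never approached.
- **Placement:** the bracket's middle was within about 1 mm of the frame's centre, both sideways and in height. It was turned about 0.2° from square and tilted less than 0.3°, with its underside about 40 mm off the bench.
- **Bystanders:** the spray can, wooden block, grinding disc, hammer and both look-alikes looked unmoved in the last scene picture.

**Disagreements:**
- **Plate position:** the wrist camera and the two fixed cameras placed the plate's centre about 2 mm apart. I went mainly with the wrist view, which matched the point where contact began.
- **Wobbles while settling:** the push sagged to about 14 mm at 13.65 s, still in the green. The tool tilted about 0.6° at 18.15 s. I corrected both before the final hold.

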